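Crank out the filter carriage of a cell analyser and unload its filter sliders

ROBOT

A 7-joint arm with a two-finger parallel gripper is mounted at the origin on the work surface. World frame = base frame: x ahead of the robot, y to its left, z up, the work surface at z = 0. Lengths are in m, angles in rad, forces in N, time in s.
With the tool pointing down it reaches from about 0.4 to 0.85 m from the base axis. Payload 6.9 kg.
Tool frame: the origin (TCP) lies midway between the tips of the shut fingers; the grasp point (between the pads) lies behind it (ctrl.pinch_z is the z of the grasp point in the tool frame, in m); z points along the fingers, y is the line along which they close (so a half turn about z gives the same grasp; the last joint's range is limited). The gripper opens to 85 mm and grips with 20 to 120 N. Pads are 22 mm wide; open, the fingers measure 114 mm over their backs; the gripper's body (76 mm by 85 mm) begins 54 mm behind the grasp point. The pads swing forward as they close: fully open they stand 13 mm farther back than shut.
Start: joints at [1.347, 0.507, -0.238, 1.5, 0.126, 1.149, -0.155], TCP at [0.202, -0.592, 0.231] pointing down, gripper open.
Joint ranges: [-3.08, 3.08], [-0.24, 2.05], [-1.43, 1.35], [0, 2.5], [-1.52, 4.66], [0.17, 1.96], [-2.89, 2.89]. Speed limits (rad/s): [2.39, 2.39, 3.14, 3.14, 3.14, 3.14, 3.14].

INTERFACE

Orientations are given as a unit quaternion [w, x, y, z].
In Python, from station import ctrl, get_state, vision, ticket, models gives the robot as it stands. Calls block until the motion is done:
- ctrl.movep(position, orientation): joint-space move of the TCP to a pose.
- ctrl.movel(position, frame=None, max_speed=0.15): straight line of the TCP; frame=None keeps the orientation; max_speed is the mean speed in m/s.
- ctrl.set_joints(angles): joint-space move.
- ctrl.ungrasp() and ctrl.close_gripper(force=None): open the fingers fully, or close them until they stop; force is the grip in N (None keeps the last).
- ctrl.pause(seconds).
- ctrl.ik(position, orientation): joint angles nearest the present ones, or None.
- get_state(): the state.
- vision.grab_frame(name): name is "scene" or "top" or "wrist"; returns (picture, depth): 384x512x3 uint8, blue, green, red; 384x512 float32, m along the optical axis (not along the pixel's ray), 0 where there is no reading.
- vision.camera_info(name): a dict with "mtx" (3x3 intrinsics, pixels), "dist_coeffs" ([k1, k2, p1, p2, k3] as OpenCV has them; the pictures are not rectified), "R" (3x3) and "t" (3): a world point X has camera coordinates R X + t; the wrist camera has in their place "hand_eye" (4x4, takes a point from camera to tool coordinates, whose origin is the TCP and whose axes are the flange's). Camera axes: x right, y down, z forward; pixel columns grow to the right and rows downward; lengths in m; the calibration is good to about 2 mm. A picture is of the moment at which its call begins: read the wrist's pose just before it. camera_info takes no time and is no camera call.
A pose or a line that the arm cannot do raises ctrl.Unreachable and nothing moves.
- ticket.close_job(): hands the job in; it is judged then, once.
Trained networks look in the newest picture that a camera, given by its name, has taken for a name from the list of things; names that differ only in an ending like _2 or _b are one class to them, and where a whole thing is asked for, a point or a joint stands for the part that bears it (a point fixed in the world has none). Each returns a list of dicts, best first, with "p" (0 to 1); they miss things now and then, are a little off and sometimes report something else, mostly with a low value. They report only what shows in the picture. A call takes as long as a camera call.
- models.recognise(camera, target): "point" ([column, row] in pixels, amid what is visible of it).
- models.masks_of(camera, target): "mask" (384x512 bool, what is visible of it) and "point" ([column, row] in pixels, amid what is visible of it).
The state is a dict: "time": time; "qpos": joint angles; "qd": joint speeds; "tau": joint torques, N m; "tcp_pos": TCP position; "eef_rot": TCP orientation; "contact_force": force on the tool from outside, world axes, zero at the start; "wrist_torque": the same for the moment, N m; "width": finger opening in m; "gripper_force": force on a finger pad.
Only numpy, scipy, OpenCV 4.12 (cv2) and the standard library are available. Lean on these libraries where they do the work, as an engineer would, in place of code of your own. Each camera call takes 0.05 s, during which the arm holds its last target. There are 200 camera calls.

TASK

Fit the loose hand crank on the square shaft end beside the analyser's filter bay and wind the filter carriage all the way out from under the hood (four turns anticlockwise seen from above). Draw every filter slider straight and level out of its channel without forcing it, and lay them all flat, upright grip up, inside the white tray. Then wind the empty carriage all the way back in with the crank, take the crank off, stand it upright on its black rubber mat again, and leave the bottle, the jar and the tip box where they are.

Things in the scene. Friction and masses are not known exactly. Their poses are not given: they have to be found in the camera images.
- analyser: Cell analyser, fixed; own -x is its front, where the carriage comes out. Origin on the bench, bay centre line, at the home carriage's front face. Hood: 184 mm wide (y), 100 to 110 mm high, own x -60 to 100. White main housing, own x 100 to 360, 400 wide, 260 tall. Drive housing beside the hood: own y 92 to 215, x -70 to 100, 70 mm tall.
- carriage: Aluminium filter carriage, own x 0 to 80 mm, 150 wide (y), top 50 mm above the bench. Axes as the analyser's; origin coincides with the analyser's when home, 80 mm along own -x of it after four turns out. Three channels open to -x at own y = -48, 0, 48 mm: 36 wide, 10.5 high, 71 deep, floor 32 mm above the bench.
- drive (a joint): Shaft angle, rad, positive anticlockwise from above; winds the carriage out 3.2 mm per rad (20 mm a turn). Home stop at 0 (starts up to 0.6 from it), outer stop at 25.4. Stays where left; takes about 0.15 N m to turn. At 0 the square's sides are parallel to the analyser's axes; they turn with it.
- shaft_foot (a point): Centre of the shaft's foot on top of the drive housing, 70 mm above the bench, at the analyser's own x -30, y 170 mm. The steel shaft end stands upright here: 14 mm square for 20 mm, then a 10 mm square tip, 24 mm tall in all. A fitted crank rests with its origin here.
- crank: Loose steel hand crank, 0.33 kg. Origin under the hub's centre, z up, x towards the handle. Hub 34 mm square, 26 tall, with a 16.4 mm square socket from below, 26 deep, sides along own x, y (any quarter turn fits). Arm 16 mm wide, z 26 to 36, x -17 to 56. Above the hub a 22 mm square boss, z 36 to 72, sides along x, y, for lifting it. Starts standing on the mat.
- crank_handle (a point): Middle of the crank's upright round black handle, at the crank's own x = 45 mm, z = 62 mm: a sleeve 18 mm thick, z 38 to 86 mm, that spins freely on the crank.
- mat: Black rubber mat, fixed, 130 mm square, 3 mm thick, origin under its centre on the bench. The crank's place.
- tray: Loose white open tray, about 0.7 kg, outer 152 mm (own x) by 184 mm (own y), walls 4 mm thick and 22 mm tall, floor 4 mm thick; origin under its centre. Sliders lie in it with their length along its x, side by side along its y (54 mm apart fits three).
- bottle: Amber reagent bottle 60 mm across, 130 mm tall; a bystander.
- jar: Small clear jar 50 mm across, 70 mm tall; a bystander.
- tipbox: Grey pipette tip box 85 by 120 by 60 mm; a bystander.
- slider0: Aluminium filter slider, 80 g, or None if absent: plate 110 mm long (x), 34 wide, 8 thick, glass window; at own x = -45 mm an upright grip plate 10 mm thick (x), 24 wide (y), top 58 mm above the underside. Origin: underside centre. Starts in the carriage's y = -48 mm channel, 68 mm of it inside, origin at the carriage's own x = 13 mm, axes as the analyser's.
- slider1: Aluminium filter slider, 80 g, or None if absent: plate 110 mm long (x), 34 wide, 8 thick, glass window; at own x = -45 mm an upright grip plate 10 mm thick (x), 24 wide (y), top 58 mm above the underside. Origin: underside centre. Starts in the carriage's middle channel, 68 mm of it inside, origin at the carriage's own x = 13 mm, axes as the analyser's.
- slider2: Aluminium filter slider, 80 g, or None if absent: plate 110 mm long (x), 34 wide, 8 thick, glass window; at own x = -45 mm an upright grip plate 10 mm thick (x), 24 wide (y), top 58 mm above the underside. Origin: underside centre. Starts in the carriage's y = +48 mm channel, 68 mm of it inside, origin at the carriage's own x = 13 mm, axes as the analyser's.

How it is judged:
On the way, in this order (a step that is already met when the one before it is completed fails the run):
1. the crank sits fully down on the square shaft end (horizontal distance between crank and shaft_foot below 0.005 m and distance between crank and shaft_foot below 0.008 m and angle between crank's own z axis and vertical below 0.12 rad), for 0.2 s.
2. the carriage is wound fully out with the crank on the shaft (all of step 1 and value of joint drive above 24.2 rad), for 0.2 s.
3. all filter sliders lie flat in the tray, released (x of slider0 in the frame of tray between -0.03 and 0.03 m and y of slider0 in the frame of tray between -0.08 and 0.08 m and z of each of slider0, slider1, slider2 in the frame of tray below 0.011 m and angle between each of slider0, slider1, slider2's own z axis and vertical below 0.15 rad and x of slider1 in the frame of tray between -0.03 and 0.03 m and y of slider1 in the frame of tray between -0.08 and 0.08 m and x of slider2 in the frame of tray between -0.03 and 0.03 m and y of slider2 in the frame of tray between -0.08 and 0.08 m and linear speed of each of slider0, slider1, slider2 below 0.02 m/s and contact force between the fingers and slider0 below 0.2 N and contact force between the fingers and slider1 below 0.2 N and contact force between the fingers and slider2 below 0.2 N), for 0.2 s.
4. the empty carriage is wound back home with the crank on the shaft (all of step 1 and value of joint drive below 0.9 rad), for 0.2 s.
At the end, for the whole second after the job is handed in: every slider lies flat, grip up, in the tray (within 30 mm of its middle lengthwise, 80 mm crosswise, tilt under 0.15 rad); carriage home (shaft under 1 rad); crank upright on its mat, within 55 mm of its centre; all released and at rest (all of step 3 and value of joint drive below 1 rad and horizontal distance between crank and mat below 0.055 m and z of crank in the frame of mat below 0.008 m and angle between crank's own z axis and vertical below 0.12 rad and linear speed of crank below 0.02 m/s); the robot touches nothing.
It fails at once if the bottle is disturbed (moved over 25 mm) (distance of bottle from where it was at the start of the episode above 0.025 m).
It fails at once if the jar is disturbed (moved over 25 mm) (distance of jar from where it was at the start of the episode above 0.025 m).
It fails at once if the tipbox is disturbed (moved over 25 mm) (distance of tipbox from where it was at the start of the episode above 0.025 m).
It fails at once if a slider is forced against its channel (over 60 N) (contact force between any of slider0, slider1, slider2 and carriage above 60 N).
Of slider0, slider1, slider2 only 1 to 3 are there at a start; the rules pass over those that are not, and their reading is None.
At some moment in a run one of tray may be knocked a few centimetres aside while the robot is not near it.
Once in a run the grip may slacken for a moment while it holds something.
It also fails if it takes over 210 s, if anything falls off the work surface, if the arm or the gripper's body presses on something with over 40 N, if the wrist force passes 120 N, or if a joint passes its speed limit or range.

## Working session

There is one attempt and no reset: what is moved stays moved. The work goes in short steps, each a Python script; the robot and the scene stay as the last script left them, time stands still between calls to the robot, and variables do not carry over. Pictures are saved under pics/ and viewed, at most 21 in all, crops included, and the job is handed in when it is done.

```bash
ls; mkdir -p pics; python3 - <<'E'
from station import ctrl,get_state,vision,models
import cv2,numpy as np
for n in ("scene","top"):
    im,d=vision.grab_frame(n); cv2.imwrite(f"pics/{n}0.png",im); np.save(f"{n}0.npy",d)
    c=vision.camera_info(n); print(n,np.round(c["mtx"],1).tolist(),np.round(c["R"],3).tolist(),np.round(c["t"],3).tolist(),c["dist_coeffs"])
    for t in ["crank","tray","mat","slider0","carriage","analyser","bottle","jar","tipbox","crank_handle","drive"]:
        print(n,t,[(np.round(r["point"]).tolist(),round(r["p"],2)) for r in models.recognise(n,t)][:5])
s=get_state();print(s);print(ctrl.pinch_z)
print(vision.camera_info("wrist"))
E
```

```text
pics
station.py
scene [[480.6, 0.0, 246.1], [0.0, 480.6, 189.8], [0.0, 0.0, 1.0]] [[-0.85, 0.527, 0.016], [0.413, 0.684, -0.601], [-0.328, -0.504, -0.799]] [0.547, -0.163, 1.586] [-0.19968339  0.          0.          0.          0.        ]
scene crank [([214.0, 114.0], 0.69)]
scene tray [([254.0, 181.0], 0.79)]
scene mat []
scene slider0 []
scene carriage []
scene analyser [([369.0, 320.0], 0.9)]
scene bottle [([218.0, 239.0], 0.63)]
scene jar [([320.0, 206.0], 0.93)]
scene tipbox [([169.0, 149.0], 0.59)]
scene crank_handle [([212.0, 116.0], 0.66), ([256.0, 182.0], 0.41)]
scene drive [([364.0, 246.0], 0.4)]
top [[484.2, 0.0, 252.7], [0.0, 484.2, 196.1], [0.0, 0.0, 1.0]] [[-0.014, -1.0, -0.0], [-0.981, 0.013, -0.192], [0.192, -0.002, -0.981]] [-0.072, 0.581, 1.4] [-0.06158862  0.          0.          0.          0.        ]
top crank [([362.0, 214.0], 0.8), ([204.0, 243.0], 0.53)]
top tray [([266.0, 211.0], 0.87)]
top mat [([350.0, 221.0], 0.84)]
top slider0 [([265.0, 211.0], 0.3)]
top carriage []
top analyser [([73.0, 186.0], 0.67)]
top bottle []
top jar [([203.0, 242.0], 0.77)]
top
[... 737 characters left out ...]
34894, -0.00260987, -0.00344341]), 'gripper_force': 0.0, 'width': 0.08561118395087956}
-0.0187
{'mtx': array([[267.84301702,   0.        , 259.96544528],
       [  0.        , 267.84301702, 193.9709078 ],
       [  0.        ,   0.        ,   1.        ]]), 'dist_coeffs': array([-0.01540521,  0.        ,  0.        ,  0.        ,  0.        ]), 'hand_eye': array([[ 1.91791077e-04, -9.45936701e-01, -3.24351232e-01,
         8.47476732e-02],
       [ 9.99999943e-01,  2.71896353e-04, -2.01650761e-04,
         8.95817434e-04],
       [ 2.78938773e-04, -3.24351175e-01,  9.45936698e-01,
        -1.42127449e-01],
       [ 0.00000000e+00,  0.00000000e+00,  0.00000000e+00,
         1.00000000e+00]])}
```

View both.

View pics/scene0.png

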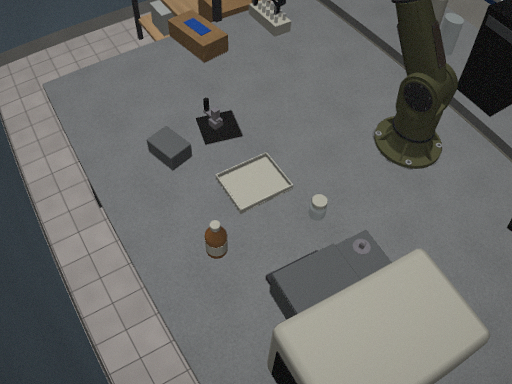

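View pics/top0.png

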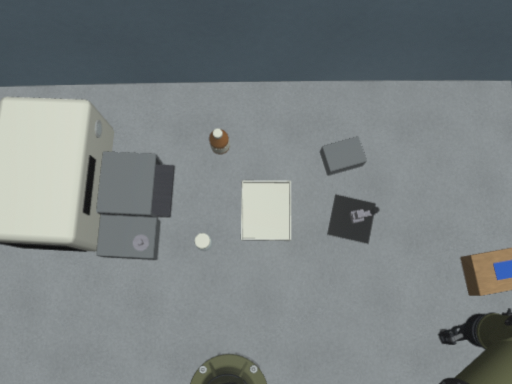

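```bash
cat > h.py <<'E'
from station import ctrl,get_state,vision,models,ticket
import cv2,numpy as np
from scipy.spatial.transform import Rotation as R
def qR(q): return R.from_quat([q[1],q[2],q[3],q[0]])
def Tcam(name,s=None):   # camera->world R,t
    c=vision.camera_info(name)
    if name=="wrist":
        s=s or get_state(); H=c["hand_eye"]; r=qR(s["eef_rot"]).as_matrix()
        return c,r@H[:3,:3],r@H[:3,3]+s["tcp_pos"]
    return c,c["R"].T,-c["R"].T@c["t"]
def rays(c,uv):
    p=cv2.undistortPoints(np.asarray(uv,float).reshape(-1,1,2),c["mtx"],c["dist_coeffs"]).reshape(-1,2)
    return np.c_[p,np.ones(len(p))]
def shot(name,fn=None):
    s=get_state(); im,d=vision.grab_frame(name); T=Tcam(name,s)
    if fn: cv2.imwrite(f"pics/{fn}.png",im)
    return im,d,T
def cloud(d,T):
    v,u=np.mgrid[0:d.shape[0],0:d.shape[1]]
    X=rays(T[0],np.c_[u.ravel(),v.ravel()])*d.reshape(-1,1)
    return (X@T[1].T+T[2]).reshape(*d.shape,3)
def onplane(T,uv,z):   # pixels -> world points on height z
    r=rays(T[0],uv)@T[1].T
    return T[2]+r*((z-T[2][2])/r[:,2])[:,None]
def proj(T,X):
    Xc=(np.atleast_2d(X)-T[2])@T[1]
    return cv2.projectPoints(Xc,np.zeros(3),np.zeros(3),T[0]["mtx"],T[0]["dist_coeffs"])[0].reshape(-1,2)
def down(yaw):  # tool z down; yaw = world angle of tool x axis
    q=(R.from_euler('z',yaw)*R.from_euler('x',np.pi)).as_quat(); return np.array([q[3],q[0],q[1],q[2]])
E
python3 - <<'E'
from h import *
T=Tcam("top"); d=np.load("top0.npy"); P=cloud(d,T)
Ts=Tcam("scene"); ds=np.load("scene0.npy"); Ps=cloud(ds,Ts)
print("cam",T[2],Ts[2])
for n,uv in dict(shaft=(141,242),bottle=(219,133),jar=(203,241),tip=(344,153),tray=(266,211),mat=(337,232),crank=(359,215),handle=(375,210),hood=(130,180),drv=(115,240),dark=(165,190)).items(): print(n,P[uv[1],uv[0]].round(3))
for n,uv in dict(shaft=(362,246),jar=(319,201),bottle=(215,226)).items(): print("sc",n,Ps[uv[1],uv[0]].round(3))
for nm,lo,hi in (("drv",.06,.078),("hood",.095,.118)):
    m=(abs(P[...,2]-(lo+hi)/2)<(hi-lo)/2); m[:,:95]=0;m[:,180:]=0; m[:140]=0;m[262:]=0
    m=cv2.morphologyEx(m.astype(np.uint8),cv2.MORPH_OPEN,np.ones((3,3)))
    q=P[m>0]; print(nm,len(q),q[:,2].mean(), cv2.minAreaRect((q[:,:2]*1000).astype(np.float32)), q.min(0).round(3),q.max(0).round(3))
m=(P[...,2]>.015)&(P[...,2]<.03); m[:,:230]=0;m[:,300:]=0;m[:170]=0;m[250:]=0
q=P[m]; print("tray",len(q),cv2.minAreaRect((q[:,:2]*1000).astype(np.float32)))
E
```

```text
cam [ 0.3002623  -0.07674741  1.48526753] [1.05194268 0.62293994 1.1609312 ]
shaft [0.443 0.245 0.09 ]
bottle [0.754 0.016 0.134]
jar [0.445 0.067 0.072]
tip [ 0.71  -0.361  0.06 ]
tray [ 0.543 -0.121  0.006]
mat [ 0.474 -0.338  0.006]
crank [ 0.515 -0.393  0.078]
handle [ 0.528 -0.438  0.088]
hood [0.622 0.278 0.113]
drv [0.451 0.327 0.07 ]
dark [0.609 0.19  0.028]
sc shaft [0.448 0.258 0.086]
sc jar [0.452 0.076 0.074]
sc bottle [0.758 0.03  0.132]
drv 2326 0.07154683183276754 ((463.0621337890625, 294.7064208984375), (176.03872680664062, 121.79572296142578), 86.8172378540039) [0.398 0.207 0.06 ] [0.528 0.384 0.078]
hood 3389 0.11125514783312435 ((622.123291015625, 290.55853271484375), (165.20716857910156, 199.1277618408203), 86.88884735107422) [0.519 0.204 0.095] [0.726 0.377 0.118]
tray 358 ((542.894775390625, -118.9910888671875), (152.05950927734375, 184.01043701171875), 88.97394561767578)
```

```bash
python3 - <<'E'
from h import *
def feas(p,yaws):
    return {int(np.degrees(y)):(None if (j:=ctrl.ik(p,down(y))) is None else np.round(j,2).tolist()) for y in yaws}
for p in ([.515,-.393,.2],[.447,.25,.2],[.55,.13,.06]):
    for k,v in feas(p,np.radians(np.arange(-165,181,45))).items(): print(p,k,v)
ctrl.movep([.515,-.393,.22],down(np.radians(-74)))
print(get_state()["time"])
im,d,T=shot("wrist","w_crank"); np.save("wc.npy",d)
print([(r["point"],r["p"]) for r in models.recognise("wrist","crank_handle")])
P=cloud(d,T)
print(proj(T,[.515,-.393,.075]))
m=(P[...,2]>.062)&(P[...,2]<.080); q=P[m]; print(len(q),cv2.minAreaRect((q[:,:2]*1000).astype(np.float32)))
E
```

```text
[0.515, -0.393, 0.2] -165 [1.15, 0.73, -1.01, 1.48, 0.63, 1.29, 1.9]
[0.515, -0.393, 0.2] -119 [0.42, 0.58, 0.34, 1.49, -0.21, 1.11, -2.87]
[0.515, -0.393, 0.2] -75 [0.53, 0.57, 0.14, 1.48, -0.08, 1.1, -2.19]
[0.515, -0.393, 0.2] -29 [0.65, 0.56, -0.07, 1.48, 0.04, 1.1, -1.52]
[0.515, -0.393, 0.2] 14 [0.76, 0.57, -0.25, 1.48, 0.15, 1.11, -0.83]
[0.515, -0.393, 0.2] 59 [0.87, 0.59, -0.44, 1.48, 0.26, 1.13, -0.14]
[0.515, -0.393, 0.2] 105 [0.97, 0.62, -0.63, 1.48, 0.38, 1.17, 0.54]
[0.515, -0.393, 0.2] 150 [1.07, 0.67, -0.83, 1.48, 0.5, 1.22, 1.22]
[0.447, 0.25, 0.2] -165 [0.2, 0.6, -1.22, 1.83, 0.62, 1.16, 0.6]
[0.447, 0.25, 0.2] -119 [0.2, 0.6, -1.22, 1.83, 0.62, 1.16, 1.39]
[0.447, 0.25, 0.2] -75 [0.2, 0.6, -1.22, 1.83, 0.62, 1.16, 2.17]
[0.447, 0.25, 0.2] -29 [-0.94, 0.41, 0.56, 1.85, -0.26, 0.96, -2.37]
[0.447, 0.25, 0.2] 14 [0.16, 0.55, -1.11, 1.83, 0.55, 1.11, -2.46]
[0.447, 0.25, 0.2] 59 [0.08, 0.49, -0.96, 1.84, 0.46, 1.06, -1.58]
[0.447, 0.25, 0.2] 105 [0.16, 0.55, -1.11, 1.83, 0.55, 1.11, -0.89]
[0.447, 0.25, 0.2] 150 [0.18, 0.57, -1.16, 1.83, 0.57, 1.13, -0.14]
[0.55, 0.13, 0.06] -165 [0.26, 0.75, -0.89, 1.86, 0.74, 0.9, 0.84]
[0.55, 0.13, 0.06] -119 [0.4, 0.91, -1.23, 1.86, 0.97, 1.12, 1.41]
[0.55, 0.13, 0.06] -75 [-0.82, 0.81, 0.95, 1.88, -0.84, 0.92, -2.33]
[0.55, 0.13, 0.06] -29 [-0.11, 0.61, -0.25, 1.87, 0.23, 0.69, -2.59]
[0.55, 0.13, 0.06] 14 [0.02, 0.64, -0.46, 1.87, 0.4, 0.73, -1.98]
[0.55, 0.13, 0.06] 59 [0.12, 0.67, -0.62, 1.87, 0.54, 0.78, -1.32]
[0.55, 0.13, 0.06] 105 [0.16, 0.69, -0.69, 1.86, 0.6, 0.81, -0.59]
[0.55, 0.13, 0.06] 150 [0.21, 0.72, -0.79, 1.86, 0.67, 0.85, 0.12]
2.9667
[([256.2, 159.8], 0.62)]
[[260.17005776 182.536923  ]]
435 ((622.72705078125, -395.5091247558594), (221.08944702148438, 63.43364715576172), 12.687823295593262)
```

View pics/w_crank.png

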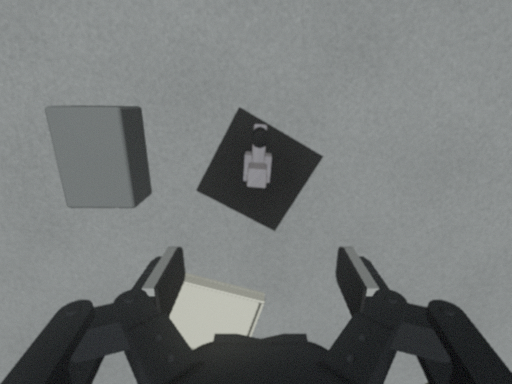

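```bash
python3 - <<'E'
from h import *
im=cv2.imread("pics/w_crank.png")[100:240,190:330]; cv2.imwrite("pics/c1.png",cv2.resize(im,None,fx=4,fy=4,interpolation=cv2.INTER_CUBIC))
E
```

```text
(no output)
```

View pics/c1.png

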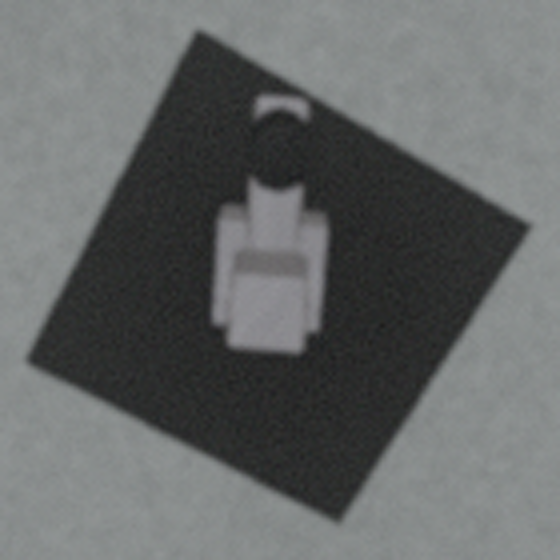

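```bash
python3 - <<'E'
from h import *
T=Tcam("wrist"); g=lambda l:np.array(l)/4+[190-.375,100-.375]
b=onplane(T,g([(234,274),(305,276),(305,354),(227,351)]),.075); print(b.round(4),b.mean(0))
h=onplane(T,g([(282,97),(275,186)]),.039);print(h)
hb=onplane(T,g([(219,206),(328,212),(213,325),(320,333)]),.029);print(hb.round(4),hb.mean(0))
hd=onplane(T,g([(279,150)]),.089);print("handle",hd)
m=onplane(T,g([(198,30),(530,225),(340,522),(28,360)]),.003);print(m.round(4),m.mean(0))
c=b.mean(0)
for q in (h[0],hd[0]): v=q-c; print(np.hypot(v[0],v[1]),np.degrees(np.arctan2(v[1],v[0])))
for e in (b[1]-b[0],hb[1]-hb[0],hb[3]-hb[2],hb[0]-hb[2],hb[1]-hb[3]): print(np.degrees(np.arctan2(e[1],e[0])),np.linalg.norm(e))
E
```

```text
[[ 0.5322 -0.4053  0.075 ]
 [ 0.5133 -0.4102  0.075 ]
 [ 0.507  -0.3886  0.075 ]
 [ 0.5283 -0.3834  0.075 ]] [ 0.52019552 -0.3968716   0.075     ]
[[ 0.53174871 -0.45173148  0.039     ]
 [ 0.52662263 -0.42615245  0.039     ]]
[[ 0.5413 -0.4139  0.029 ]
 [ 0.5081 -0.4214  0.029 ]
 [ 0.5333 -0.376   0.029 ]
 [ 0.4993 -0.3829  0.029 ]] [ 0.52050969 -0.39856102  0.029     ]
handle [[ 0.5299608  -0.44265916  0.089     ]]
[[ 0.5625 -0.4618  0.003 ]
 [ 0.4388 -0.4318  0.003 ]
 [ 0.4681 -0.3076  0.003 ]
 [ 0.5924 -0.338   0.003 ]] [ 0.51544622 -0.38479626  0.003     ]
0.05606320126114009 -78.10760136184325
0.046817325264626716 -77.96069957039502
-165.70395205713604 0.019492687300252387
-167.2156371896072 0.034066897991980365
-168.50338799979974 0.03474187626653379
-77.99970392816425 0.03868516053687616
-77.01697090923803 0.03946255060305038
```

```bash
python3 - <<'E'
from h import *
ctrl.movep([.447,.25,.20],down(np.radians(87)))
im,d,T=shot("wrist","w_shaft"); np.save("ws.npy",d)
print(get_state()["tcp_pos"],get_state()["eef_rot"],get_state()["time"])
uv=proj(T,[.447,.25,.094])[0];print(uv)
x,y=(int(v) for v in uv)
c=im[y-50:y+50,x-50:x+50];cv2.imwrite("pics/c2.png",np.hstack([cv2.resize(c,(560,560),interpolation=cv2.INTER_CUBIC)]))
print(x,y)
E
```

```text
[0.44761499 0.2491308  0.19984796] [ 1.17066966e-04  7.26162271e-01  6.87523317e-01 -1.74128809e-04] 5.425
[257.83668852 191.36191573]
257 191
```

View pics/w_shaft.png

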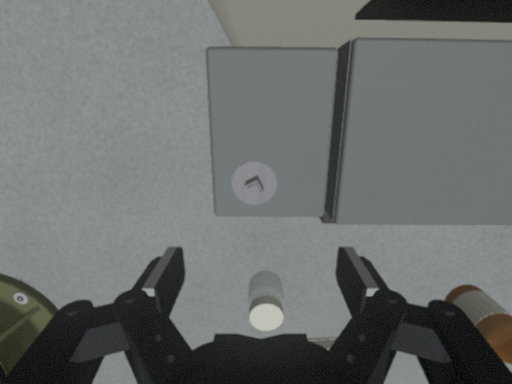

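View pics/c2.png

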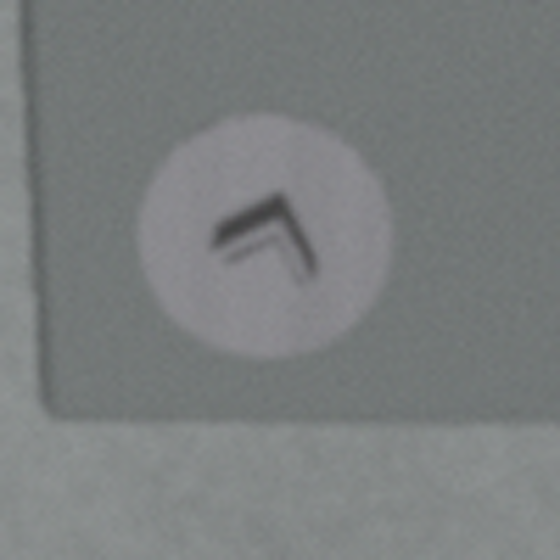

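```bash
python3 - <<'E'
from h import *
import pickle
out=[]
for k,yaw in enumerate((-93,87)):
    y=np.radians(yaw); p=np.array([.447,.249,.14])-np.r_[np.cos(y),np.sin(y),0]*.02
    ctrl.movep(p,down(y)); ctrl.pause(.3)
    im,d,T=shot("wrist"); out.append((im,T)); 
    uv=proj(T,[.447,.249,.08])[0].astype(int)
    cc=im[uv[1]-35:uv[1]+35,uv[0]-35:uv[0]+35]; print(uv)
    out[-1]=(im,T,uv)
pickle.dump(out,open("sh.pkl","wb"))
print(get_state()["time"])
cv2.imwrite("pics/c3.png",np.hstack([cv2.resize(i[u[1]-35:u[1]+35,u[0]-35:u[0]+35],(400,400),interpolation=cv2.INTER_CUBIC) for i,T,u in out]))
E
```

```text
[261 187]
[258 186]
10.5333
```

View pics/c3.png

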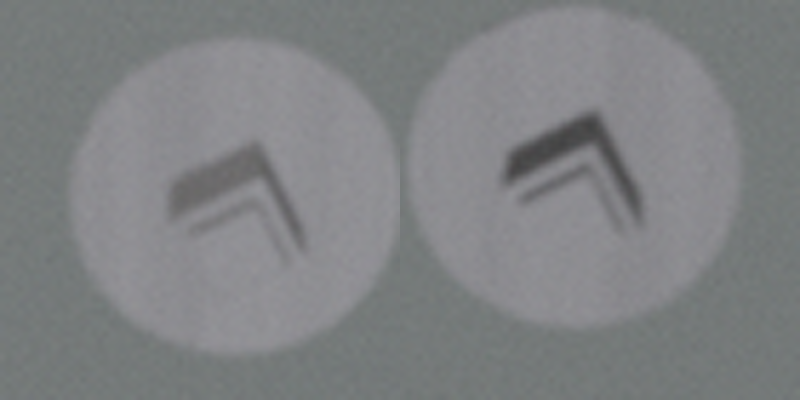

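```bash
python3 - <<'E'
from h import *
import pickle
from scipy.optimize import least_squares
out=pickle.load(open("sh.pkl","rb"))
A=[((258,142),'a',7,.070),((175,184),'l',7,.070),((171,219),'l',7,.090),((264,178),'a',7,.090),((190,236),'l',5,.094),((252,203),'a',5,.094),((292,266),'r',5,.094),((304,250),'r',7,.085)]
B=[((198,110),'a',7,.070),((112,153),'l',7,.070),((104,186),'l',7,.090),((196,147),'a',7,.090),((120,204),'l',5,.094),((188,170),'a',5,.094),((222,233),'r',5,.094),((240,227),'r',7,.085)]
C={'a':(1,-1),'l':(1,1),'r':(-1,-1)}
ya=np.radians(86.9)
for (im,T,uv0),L,s in zip(out,(A,B),(-1,1)):
    uv=np.array([l[0] for l in L])/5.714-.5+.5/5.714+uv0-35
    loc=np.array([np.r_[np.array(C[l[1]])*s*l[2]/1000,l[3]] for l in L])
    def f(p,full=False):
        a=ya+p[2]; r=np.array([[np.cos(a),-np.sin(a)],[np.sin(a),np.cos(a)]])
        X=np.c_[loc[:,:2]@r.T+p[:2],loc[:,2]]
        return (proj(T,X)-uv).ravel()
    w=least_squares(f,[.447,.25,.45],loss='soft_l1',x_scale=[1e-3,1e-3,.1]); print(w.x,np.abs(w.fun).reshape(-1,2).round(1).tolist())
    # disc
    g=cv2.cvtColor(im,cv2.COLOR_BGR2HSV)
    mm=cv2.masks=None
    col=im[uv0[1]+15,uv0[0]-15].astype(int)
    b=im[...,2].astype(int)-im[...,1]
    m=(cv2.GaussianBlur(b.astype(np.float32),(5,5),0)>-1).astype(np.uint8)
    n,lab,st,ce=cv2.connectedComponentsWithStats(m)
    k=lab[uv0[1]+15,uv0[0]-5]; 
    c=max(cv2.findContours((lab==k).astype(np.uint8),0,2)[0],key=len); e=cv2.fitEllipse(c); print(e,onplane(T,[e[0]],.070),onplane(T,[e[0]],.072))
E
```

```text
[0.44264409 0.251306   0.48246616] [[0.1, 1.1], [0.7, 0.9], [0.4, 0.6], [0.1, 0.5], [0.2, 0.4], [1.0, 0.2], [0.0, 0.5], [0.7, 0.4]]
((266.81646728515625, 185.7621612548828), (53.056400299072266, 55.37648010253906), 85.18505859375) [[0.44271929 0.25080398 0.07      ]] [[0.44273947 0.25018219 0.072     ]]
[0.44296861 0.25148597 0.4466425 ] [[0.1, 0.4], [0.3, 0.8], [0.6, 0.5], [0.2, 0.5], [0.1, 0.1], [0.2, 0.4], [0.1, 1.1], [0.4, 0.4]]
((253.24180603027344, 179.57333374023438), (53.878543853759766, 55.95939636230469), 97.70196533203125) [[0.44295555 0.252256   0.07      ]] [[0.4430368  0.25282055 0.072     ]]
```

```bash
cat >> h.py <<'E'
def st(tag=""):
    s=get_state(); print(tag,"t",round(s["time"],2),"p",s["tcp_pos"].round(4),"F",s["contact_force"].round(1),"w",round(s["width"],4),"g",round(float(s["gripper_force"]),1)); return s
E
python3 - <<'E'
from h import *
q=down(np.radians(102))
ctrl.movep([.5203,-.397,.16],q); st()
ctrl.movel([.5203,-.397,.043]); st("low")
ctrl.close_gripper(80); st("grip")
ctrl.movel([.5203,-.397,.20]); st("lift")
q2=down(np.radians(113.5))
ctrl.movep([.57,0,.22],q2); st()
ctrl.movep([.4428,.2514,.16],q2); ctrl.pause(.3); st("above")
im,d,T=shot("wrist","w_above")
vision.grab_frame("scene")
E
```

```text
t 12.78 p [ 0.5212 -0.3955  0.1601] F [-0.4  0.8 -0.7] w 0.0853 g 0.0
low t 13.72 p [ 0.521  -0.3972  0.0439] F [ 0.1 -0.2 -0.7] w 0.0859 g 0.0
grip t 14.32 p [ 0.5203 -0.3971  0.0434] F [-1.4  0.3  5.5] w 0.0211 g 78.3
lift t 15.53 p [ 0.5197 -0.3967  0.1988] F [-0.8  0.8 -3.5] w 0.0208 g 82.0
 t 17.01 p [ 0.5702 -0.0021  0.2197] F [ 0.5 -0.4 -3.8] w 0.0207 g 82.3
above t 18.42 p [0.4434 0.2507 0.1601] F [-0.   0.6 -2.6] w 0.0211 g 82.3
```

View pics/w_above.png

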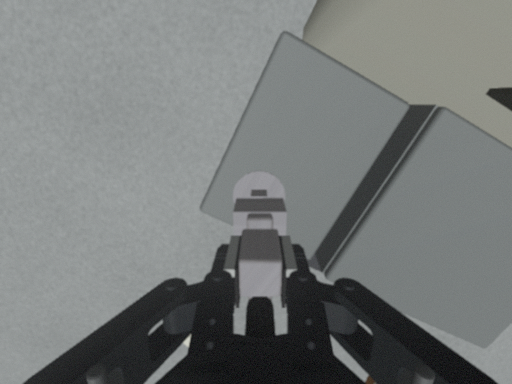

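```bash
python3 - <<'E'
from h import *
s=get_state(); T=Tcam("wrist",s); r=qR(s["eef_rot"]).as_matrix()
def pt(*p): return proj(T,r@np.array(p)/1+s["tcp_pos"])[0].round(1)
for x in (.010,.011,.012): print(x,pt(x,-.011,-.0316),pt(x,.011,-.0316),"bossbase",pt(x,-.011,.0044),pt(x,.011,.0044))
for x in (.016,.017,.018): print(x,"hubtop",pt(x,-.017,.0144),pt(x,.017,.0144),"bot",pt(x,-.017,.0404),pt(x,.017,.0404))
im=cv2.imread("pics/w_above.png")[165:305,190:330]; cv2.imwrite("pics/c4.png",cv2.resize(im,None,fx=4,fy=4,interpolation=cv2.INTER_CUBIC))
E
```

```text
0.01 [235.  262.8] [280.9 262.8] bossbase [240.2 229.1] [276.5 229.1]
0.011 [234.9 261. ] [280.9 261. ] bossbase [240.1 227.6] [276.5 227.6]
0.012 [234.8 259.2] [281.  259.2] bossbase [240.1 226.1] [276.5 226.1]
0.016 hubtop [231.6 213.5] [285.2 213.5] bot [235.1 199.4] [282.  199.4]
0.017 hubtop [231.5 212. ] [285.2 212. ] bot [235.1 198.1] [282.  198.1]
0.018 hubtop [231.5 210.6] [285.3 210.6] bot [235.1 196.8] [282.1 196.8]
```

View pics/c4.png

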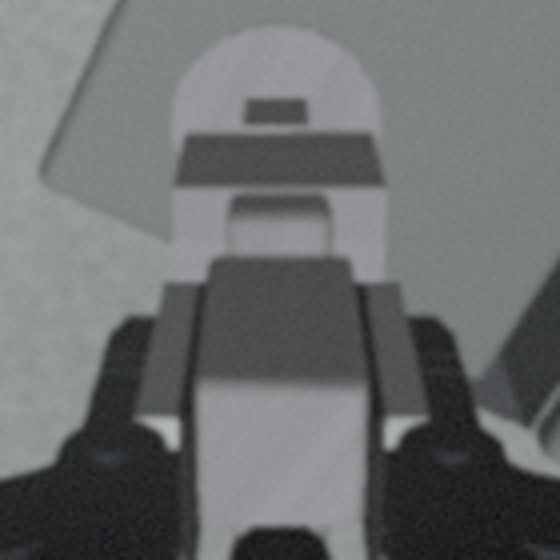

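```bash
cat > ins.py <<'E'
from h import *
def settle(p,n=2):   # correct steady-state offset
    p=np.array(p,float)
    tgt=p.copy()
    for _ in range(n):
        ctrl.movel(tgt,max_speed=.05); ctrl.pause(.15); tgt=tgt+(p-get_state()["tcp_pos"])
    ctrl.movel(tgt,max_speed=.05); return tgt-p
E
python3 - <<'E'
from ins import *
xy=np.array([.4428,.2514])-.0008*np.array([.917,.399])
off=settle([*xy,.145]); st("above"); print(off)
f0=get_state()["contact_force"]
for z in np.arange(.140,.1085,-.004):
    ctrl.movel(np.r_[xy,z]+off,max_speed=.04); s=st(f"{z:.3f}")
    if np.linalg.norm(s["contact_force"]-f0)>15: print("stop"); break
E
```

```text
above t 19.77 p [0.4421 0.2511 0.145 ] F [-0.3 -0.8 -2.8] w 0.0207 g 82.3
[-3.37540760e-05 -1.02896719e-06 -5.61159315e-05]
0.140 t 20.04 p [0.4418 0.2509 0.1395] F [ 0.2  0.5 -3.3] w 0.0206 g 82.3
0.136 t 20.29 p [0.4419 0.251  0.1356] F [-0.9 -0.1 -3.6] w 0.0207 g 82.3
0.132 t 20.54 p [0.4419 0.251  0.1317] F [-0.7  0.6 -3.1] w 0.021 g 82.3
0.128 t 20.79 p [0.4419 0.251  0.1277] F [-0.2  0.3 -3.3] w 0.0208 g 82.3
0.124 t 21.04 p [0.4419 0.251  0.1237] F [ 0.2  0.3 -3.3] w 0.0206 g 82.3
0.120 t 21.29 p [0.4419 0.2509 0.1197] F [ 0.6  0.1 -3.5] w 0.0211 g 82.3
0.116 t 21.54 p [0.4419 0.2509 0.1157] F [ 0.   0.1 -2.5] w 0.0205 g 82.3
0.112 t 21.79 p [0.4419 0.251  0.1117] F [-0.   0.1 -3.3] w 0.0206 g 82.3
```

```bash
cat > wind.py <<'E'
from ins import *
C=np.array([.4428,.2514]); RAD=.045
def hpos(phi,z=.123): return np.r_[C+RAD*np.array([np.cos(phi),np.sin(phi)]),z]
def wind(phi0,phi1,step=20,speed=.15,fmax=35):
    n=int(np.ceil(abs(phi1-phi0)/np.radians(step))); F=[]
    for i,p in enumerate(np.linspace(phi0,phi1,n+1)[1:]):
        ctrl.movel(hpos(p),max_speed=speed); s=get_state()
        f=s["contact_force"]; F.append(np.linalg.norm(f))
        if i%9==0: print(i,round(s["time"],2),f.round(1),round(s["width"],4))
        if F[-1]>fmax: print("STOP",i,p,f); return p
    print("maxF",max(F)); return phi1
E
python3 - <<'E'
from wind import *
s=get_state()["tcp_pos"]; ctrl.movel(s-[0,0,.0012],max_speed=.03); st("down")
ctrl.ungrasp(); st("open")
ctrl.movel(get_state()["tcp_pos"]+[0,0,.07]); 
phi=np.radians(-66.5)
ctrl.movel(hpos(phi,.20)); ctrl.movel(hpos(phi,.123),max_speed=.1); st("at handle")
ctrl.close_gripper(60); st("grip")
e=wind(phi,phi+np.radians(80)); st(); print(e)
im,d,T=shot("wrist","w_wind")
E
```

```text
down t 22.04 p [0.4419 0.251  0.1105] F [ 0.3 -0.3 -3.5] w 0.0208 g 82.3
open t 22.68 p [0.4419 0.251  0.1105] F [-0.5 -0.1 -0.1] w 0.0852 g 0.0
at handle t 24.69 p [0.4609 0.2105 0.1234] F [0.  0.8 0.3] w 0.0854 g 0.0
grip t 25.32 p [0.4609 0.21   0.1232] F [-0.1 -0.8  3.2] w 0.0163 g 58.4
0 25.58 [ 0.2 -0.9  3.7] 0.0163
maxF 5.441027427819269
 t 26.36 p [0.4862 0.2618 0.123 ] F [-1.7 -1.   5.1] w 0.0166 g 59.3
0.23561944901923448
```

View pics/w_wind.png

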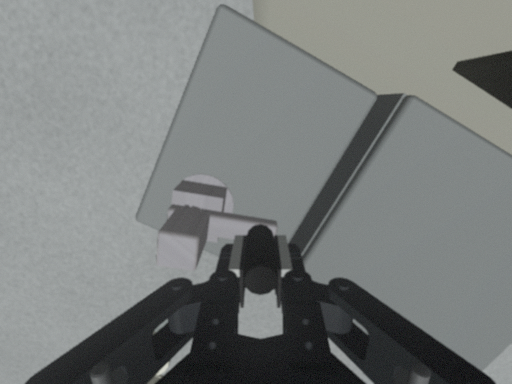

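```bash
python3 - <<'E'
from wind import *
phi0=np.radians(-66.5); e=wind(phi0+np.radians(80),phi0+25.15-.464,step=22); st(e-phi0+.464)
ctrl.pause(.3); s=st()
np.save("phi_end.npy",e)
im,d,T=shot("top","top1"); cv2.imwrite("pics/c5.png",cv2.resize(im[120:270,80:310],None,fx=3.4,fy=3.4,interpolation=cv2.INTER_CUBIC))
for t in ("slider0","carriage","tray"): print(t,[(np.round(r["point"]).tolist(),round(r["p"],2)) for r in models.recognise("top",t)])
E
```

```text
0 26.68 [-1.6 -1.9  6.3] 0.0163
9 29.07 [-3.5 -2.8 10.9] 0.0165
18 31.48 [ 0.1 -0.6  5.9] 0.0164
27 33.88 [-2.6 -1.5 11. ] 0.0164
36 36.27 [-1.4  1.6  7.7] 0.0163
45 38.67 [-3.  -1.8 11.9] 0.0163
54 41.08 [-3.4  2.5  9. ] 0.0163
maxF 14.361170604279097
25.15 t 42.67 p [0.4408 0.2056 0.1229] F [-2.5 -0.3 11.9] w 0.0164 g 60.5
 t 42.98 p [0.4408 0.2056 0.1229] F [-1.9 -0.8 10.5] w 0.0164 g 60.4
slider0 [([169.0, 205.0], 0.72), ([171.0, 175.0], 0.61)]
carriage [([159.0, 187.0], 0.78)]
tray [([259.0, 213.0], 0.55)]
```

View pics/c5.png

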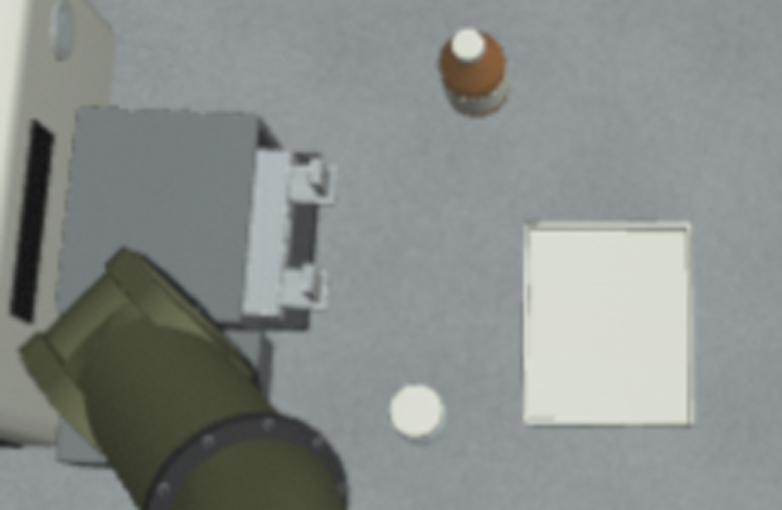

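```bash
python3 - <<'E'
from wind import *
ctrl.ungrasp(); ctrl.pause(.3); st("rel")
p=get_state()["tcp_pos"]; ctrl.movel(p+[0,0,.1])
im,d,T=shot("wrist","w_cr2")
ctrl.movep([.608,.15,.20],down(np.radians(87))); ctrl.pause(.2)
im2,d,T=shot("wrist","w_sl"); st()
for t in ("slider0",): print(t,[(np.round(r["point"]).tolist(),round(r["p"],2)) for r in models.recognise("wrist",t)])
for n,X in dict(s2=[.5602,.1625,.09],s0=[.656,.1573,.09]).items(): print(n,proj(T,X))
cv2.imwrite("pics/c6.png",cv2.resize(np.hstack([im[60:384],im2[60:384]]),(800,253)))
cv2.imwrite("pics/c7.png",cv2.resize(im2[60:330,90:450],(800,600),interpolation=cv2.INTER_CUBIC))
E
```

```text
rel t 44.15 p [0.4411 0.2064 0.123 ] F [ 0.5 -0.1  0.8] w 0.0856 g 0.0
 t 46.01 p [0.6073 0.1508 0.2006] F [ 0.2  0.1 -0.4] w 0.0853 g 0.0
slider0 [([216.0, 160.0], 0.67), ([303.0, 164.0], 0.66)]
s2 [[210.23229887 182.02877556]]
s0 [[307.8233421  182.40645621]]
```

View pics/c7.png

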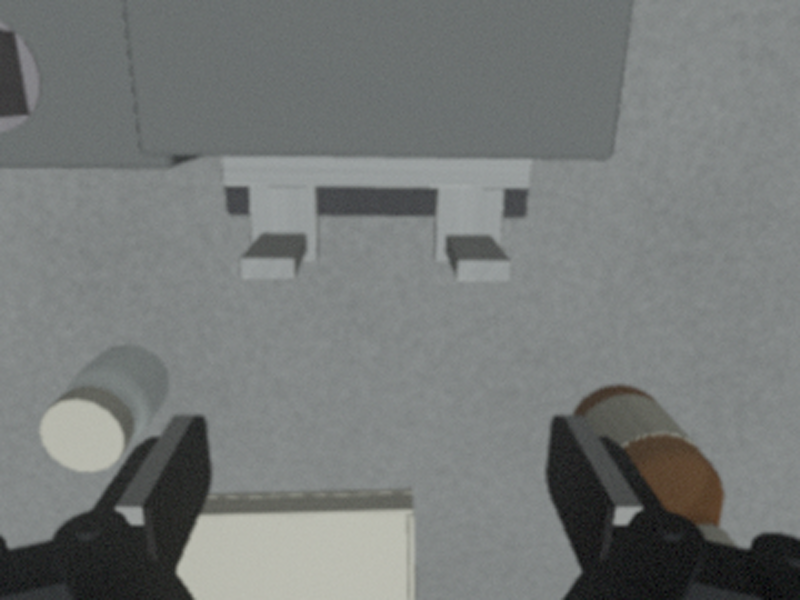

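```bash
python3 - <<'E'
from h import *
T=Tcam("wrist"); g=lambda l:np.array(l)/2.2222-.27+[90,60]
ang=lambda a,b: np.degrees(np.arctan2(*(b-a)[[1,0]]))+90
L=onplane(T,g([(245,258),(299,259),(294,278),(242,276)]),.09); Rr=onplane(T,g([(454,260),(506,259),(509,280),(458,280)]),.09)
a,b=L.mean(0),Rr.mean(0); print(a,b,np.linalg.norm(b-a),ang(a,b))
c=onplane(T,g([(222,187),(530,189)]),.05); print("carriage",c,ang(*c),np.linalg.norm(c[1]-c[0]))
h=onplane(T,g([(140,153),(612,158)]),.10); print("hood",h,ang(*h),np.linalg.norm(h[1]-h[0]))
dh=onplane(T,g([(0,168),(170,167)]),.07); print("drv",ang(*dh))
im=cv2.imread("pics/w_sl.png"); gr=cv2.cvtColor(im,cv2.COLOR_BGR2GRAY)
# subpixel front edge of carriage & hood: vertical gradient peaks
for (r0,r1,c0,c1,z,sg) in ((138,150,210,320,.05,-1),(122,136,165,355,.10,1)):
    G=cv2.Sobel(cv2.GaussianBlur(gr,(3,3),0),cv2.CV_32F,0,1)
    pts=[]
    for x in range(c0,c1):
        w=np.clip(sg*G[r0:r1,x],0,None); 
        if w.max()>20: k=w.argmax(); lo=max(k-1,0); ww=w[lo:k+2]; pts.append((x,r0+lo+(ww*np.arange(len(ww))).sum()/ww.sum()))
    P=onplane(T,pts,z)[:,:2]; v=cv2.fitLine(P.astype(np.float32),cv2.DIST_HUBER,0,1e-5,1e-5).ravel(); print(z,len(P),np.degrees(np.arctan2(v[1],v[0])), v[2:])
d=shot("top")[0]; 
im,d,T=shot("top"); P=cloud(d,T)
m=[r for r in models.masks_of("top","tray")]; print([(r["p"],r["point"]) for r in m])
k=(m[0]["mask"])
cn=max(cv2.findContours(k.astype(np.uint8),0,2)[0],key=len).reshape(-1,2)
print(cv2.minAreaRect((onplane(T,cn,.022)[:,:2]*1000).astype(np.float32)))
q=P[(P[...,2]>.012)&(P[...,2]<.03)&(cv2.dilate(k.astype(np.uint8),np.ones((5,5)))>0)]; print(len(q),cv2.minAreaRect((q[:,:2]*1000).astype(np.float32)))
E
```

```text
[0.56170943 0.16388888 0.09      ] [0.65507017 0.15819939 0.09      ] 0.09353393821234239 86.51265620281394
carriage [[0.53461425 0.19494044 0.05      ]
 [0.68517538 0.18629819 0.05      ]] 86.71481157736068 0.15080895601159308
hood [[0.51704137 0.21671354 0.1       ]
 [0.70532527 0.20517706 0.1       ]] 86.49377213668389 0.18863699547764812
drv 87.22625776167995
0.05 84 -3.3012698 [0.6132966  0.19075058]
0.1 190 -3.4948826 [0.6115472  0.21014056]
[(0.62, [259.1, 217.3])]
((527.402587890625, -95.92469787597656), (152.67645263671875, 182.41905212402344), 89.21288299560547)
418 ((528.0863037109375, -96.26966857910156), (151.91549682617188, 183.9429931640625), 88.57168579101562)
```

View pics/c6.png

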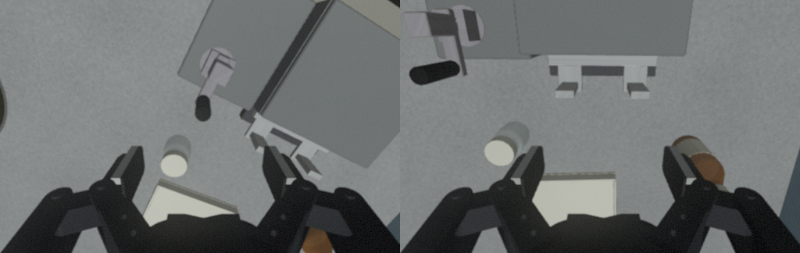

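```bash
cat > pull.py <<'E'
from ins import *
YA=np.radians(86.6); ex=np.array([np.cos(YA),np.sin(YA),0]); q=down(np.radians(176.6))
def pull(grip,z=.060):
    g=np.r_[grip,0.]
    a=g-.014*ex
    ctrl.movep(a+[0,0,.16],q); ctrl.movel(a+[0,0,.12]); ctrl.pause(.1); st("pre")
    ctrl.movel(a+[0,0,z],max_speed=.08); s=st("low")
    ctrl.close_gripper(50); s=st("grip")
    if s["width"]<.006: print("MISSED"); return False
    p0=s["tcp_pos"]; ctrl.movel(p0+[0,0,.001],max_speed=.03); st("up1")
    for dd in (.01,.02,.03,.045,.06,.075):
        ctrl.movel(p0-dd*ex+[0,0,.001],max_speed=.06); s=st(f"draw{dd}")
        if np.linalg.norm(s["contact_force"])>25: print("STOP force"); return False
    ctrl.movel(s["tcp_pos"]+[0,0,.12],max_speed=.12); st("lifted"); return True
E
python3 - <<'E'
from pull import *
print(pull([.5604,.1632]))
shot("wrist","w_p2")
im,d,T=shot("scene","s_p2"); cv2.imwrite("pics/c8.png",im)
E
```

```text
pre t 47.89 p [0.5601 0.1498 0.121 ] F [-0.4  0.6 -0.3] w 0.0855 g 0.0
low t 48.79 p [0.5598 0.1495 0.0603] F [0.5 0.1 0.5] w 0.0854 g 0.0
grip t 49.47 p [0.5603 0.152  0.0617] F [-1.8  4.   9.1] w 0.0089 g 48.8
up1 t 49.75 p [0.5602 0.1513 0.0625] F [-0.4 -0.4 -0.3] w 0.0095 g 48.6
draw0.01 t 50.07 p [0.5597 0.1406 0.0625] F [ 0.1 -0.2 -0.8] w 0.0092 g 48.6
draw0.02 t 50.38 p [0.5591 0.1312 0.0625] F [-0.3  0.4 -0.3] w 0.009 g 48.6
draw0.03 t 50.7 p [0.5586 0.1213 0.0626] F [ 1.1  0.3 -0.8] w 0.0093 g 48.6
draw0.045 t 51.1 p [0.5577 0.1064 0.0627] F [-0.4  0.4 -0.2] w 0.0091 g 48.6
draw0.06 t 51.5 p [0.5568 0.0915 0.0627] F [-0.  -1.  -0.1] w 0.0092 g 48.6
draw0.075 t 51.9 p [0.5559 0.0765 0.0626] F [-0.1 -0.2 -0.1] w 0.0093 g 48.6
lifted t 53.05 p [0.5555 0.0763 0.1819] F [-0.3 -0.1 -0.4] w 0.0092 g 48.6
True
```

View pics/w_p2.png

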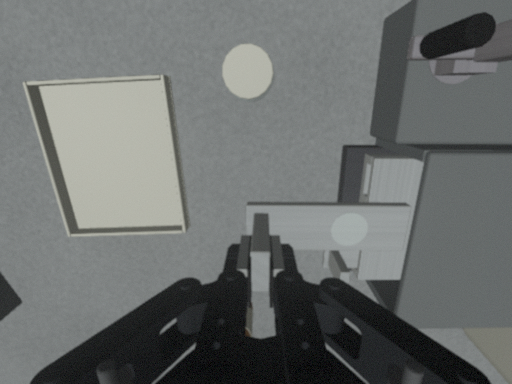

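```bash
cat >> pull.py <<'E'
def place(tray,yt,ty):   # tray centre, crosswise offset, tray yaw
    c=np.cos(ty); s=np.sin(ty)
    g=np.r_[tray[0]-.045*c-yt*s, tray[1]-.045*s+yt*c,0]
    qt=down(ty+np.pi/2)
    ctrl.movep(g+[0,0,.16],qt); ctrl.pause(.15); s0=st("over"); 
    if s0["width"]<.006: print("LOST"); return False
    e=np.r_[(g-s0["tcp_pos"])[:2],0]
    ctrl.movel(g+e+[0,0,.06]); ctrl.movel(g+e+[0,0,.0350],max_speed=.05); st("down")
    ctrl.ungrasp(); st("open"); ctrl.movel(get_state()["tcp_pos"]+[0,0,.15]); st("up")
E
python3 - <<'E'
from pull import *
T=Tcam("wrist"); X=onplane(T,[(25,83),(164,75),(187,231),(70,236)],.022); print(X.round(4),X.mean(0))
place([.528,-.096],.040,np.radians(88.9))
im,d,T=shot("wrist","w_p3")
print(pull([.656,.1578]))
shot("wrist","w_p4")
E
```

```text
[[ 0.4379 -0.1659  0.022 ]
 [ 0.4401 -0.017   0.022 ]
 [ 0.62   -0.0193  0.022 ]
 [ 0.6185 -0.1694  0.022 ]] [ 0.52913774 -0.09293017  0.022     ]
over t 54.21 p [ 0.4882 -0.1382  0.1604] F [-0.3  0.7 -0.8] w 0.0094 g 48.6
down t 55.67 p [ 0.4857 -0.1421  0.0348] F [-1.6  0.2  2.8] w 0.0091 g 49.3
open t 56.4 p [ 0.4861 -0.1422  0.035 ] F [-0.4 -0.5  0.4] w 0.0856 g 0.0
up t 57.55 p [ 0.4856 -0.1423  0.1843] F [ 0.4 -0.1 -0.3] w 0.0854 g 0.0
pre t 59.38 p [0.6558 0.1435 0.1213] F [ 0.3  0.6 -0.3] w 0.0853 g 0.0
low t 60.27 p [0.6554 0.1441 0.0604] F [-0.   0.7  1.2] w 0.0852 g 0.0
grip t 60.96 p [0.6557 0.1471 0.0619] F [-1.4  4.8  8.5] w 0.0092 g 48.8
up1 t 61.26 p [0.6556 0.1466 0.0626] F [ 0.3 -0.9 -0.5] w 0.0089 g 48.6
draw0.01 t 61.58 p [0.6551 0.1357 0.0626] F [ 0.4 -0.9 -0.2] w 0.0093 g 48.6
draw0.02 t 61.89 p [0.6546 0.1261 0.0627] F [ 0.1  0.2 -1. ] w 0.0093 g 48.6
draw0.03 t 62.21 p [0.654  0.1163 0.0628] F [ 0.3  0.6 -0.7] w 0.0089 g 48.6
draw0.045 t 62.61 p [0.6531 0.1014 0.0628] F [ 0.2  1.  -1.5] w 0.009 g 48.6
draw0.06 t 63.01 p [0.6522 0.0865 0.0628] F [-0.4  0.1 -0.9] w 0.0091 g 48.6
draw0.075 t 63.41 p [0.6513 0.0715 0.0628] F [ 1.  -0.5 -0.5] w 0.0091 g 48.6
lifted t 64.56 p [0.6508 0.0712 0.1819] F [-0.3 -0.2 -1.3] w 0.0093 g 48.6
True
```

View pics/w_p4.png

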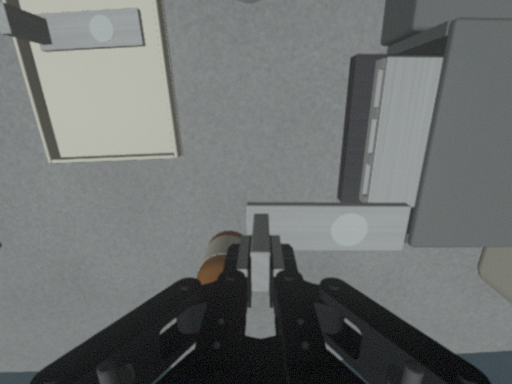

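```bash
python3 - <<'E'
from pull import *
T=Tcam("wrist"); X=onplane(T,[(165,76),(179,157),(49,162)],.022); print(X.round(4))
place([.5285,-.095],-.040,np.radians(88.9))
p=get_state()["tcp_pos"]
ctrl.movel([.55,-.10,.24])
im,d,T=shot("wrist","w_t"); st()
E
```

```text
[[ 0.5364 -0.0213  0.022 ]
 [ 0.6218 -0.0199  0.022 ]
 [ 0.6183 -0.1715  0.022 ]]
over t 65.67 p [ 0.5687 -0.1384  0.1604] F [-0.3 -0.3 -0.7] w 0.0092 g 48.6
down t 67.14 p [ 0.5662 -0.143   0.0348] F [-2.3  0.2  3. ] w 0.0093 g 49.4
open t 67.87 p [ 0.5666 -0.1431  0.035 ] F [ 0.5 -0.3 -0.5] w 0.0854 g 0.0
up t 69.02 p [ 0.566  -0.1433  0.1841] F [-0.8 -0.6  0.3] w 0.0855 g 0.0
 t 69.69 p [ 0.5497 -0.101   0.2393] F [ 0.6 -0.4 -0.1] w 0.0856 g 0.0
```

View pics/w_t.png

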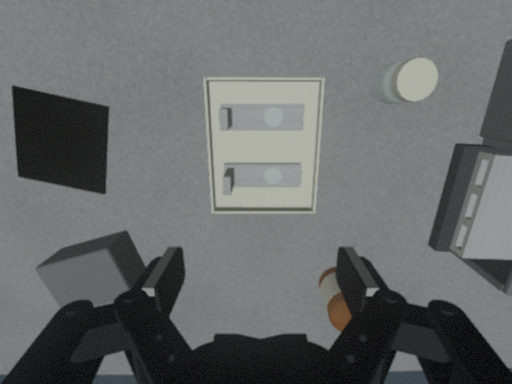

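```bash
python3 - <<'E'
from wind import *
e=float(np.load("phi_end.npy")); q=down(np.radians(113.5))
ctrl.movep([.56,.03,.24],q)
ctrl.movep([.441,.2064,.21],q); ctrl.movel([.441,.2064,.123],max_speed=.1); st("at")
ctrl.close_gripper(60); st("grip")
phi0=np.radians(-66.5); f=phi0-.264
e2=wind(e,f,step=22); st(e2)
ctrl.pause(.3); ctrl.ungrasp(); ctrl.pause(.3)
p=get_state()["tcp_pos"]; print(np.degrees(np.arctan2(*(p[:2]-C)[::-1])))
ctrl.movel(p+[0,0,.1])
y=np.radians(98.4); ctrl.movep(np.r_[C,.20]-np.r_[np.cos(y),np.sin(y),0]*.02,down(y)); ctrl.pause(.2)
im,d,T=shot("wrist","w_home"); st()
for z in (.142,.106): print(proj(T,np.r_[C,z]))
E
```

```text
at t 72.69 p [0.4414 0.2066 0.1234] F [-0.7 -0.2  0.2] w 0.0853 g 0.0
grip t 73.33 p [0.4407 0.2062 0.1232] F [-2.4 -2.1  4.7] w 0.0165 g 58.4
0 73.59 [-3.2 -2.4  6.3] 0.0167
9 75.99 [-1.7 -0.8  6. ] 0.0164
18 78.39 [-4.6 -2.1 11.8] 0.0164
27 80.79 [-2.3  1.3  5.7] 0.0167
36 83.19 [-5.5 -0.6 11.4] 0.0163
45 85.59 [-1.4  2.2  3.8] 0.0164
54 87.99 [-3.5  1.4  9.4] 0.0161
63 90.39 [-1.3  0.3  3.5] 0.0167
maxF 14.580722518107354
-1.4246439525762291 t 90.66 p [0.4492 0.2065 0.123 ] F [-1.1 -0.1  6. ] w 0.0162 g 60.1
-81.62357469971053
 t 93.39 p [0.4461 0.231  0.2003] F [-0.5 -0.1  0.6] w 0.085 g 0.0
[[258.04596568 186.285884  ]]
[[258.28659953 174.52048684]]
```

View pics/w_home.png

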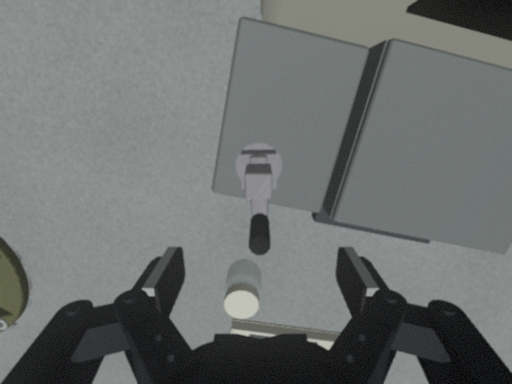

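```bash
python3 - <<'E'
from wind import *
off=settle(np.r_[C,.16]); 
ctrl.movel(np.r_[C,.1105]+off,max_speed=.08); st("low")
ctrl.close_gripper(80); st("grip"); z0=get_state()["tcp_pos"]
for dz in (.005,.01,.015,.02,.026,.035):
    ctrl.movel(z0+[0,0,dz],max_speed=.04); s=st(dz)
    if np.linalg.norm(s["contact_force"])>30: print("STOP"); raise SystemExit
ctrl.movel(z0+[0,0,.11]); 
ctrl.movep([.57,0,.22],down(np.radians(100))); st()
q=down(np.radians(102))
ctrl.movep([.5155,-.385,.20],q); ctrl.pause(.2); st("over mat")
ctrl.movel([.5155,-.385,.06]); ctrl.pause(.1); st("near")
shot("wrist","w_mat")
E
```

```text
low t 96.0 p [0.4429 0.2517 0.1106] F [-0.8  0.9 -0.3] w 0.0852 g 0.0
grip t 96.61 p [0.4422 0.2513 0.1108] F [-3.  -0.8  5.1] w 0.0209 g 78.4
0.005 t 96.89 p [0.4421 0.2512 0.1159] F [-0.1 -0.4 -2.2] w 0.021 g 79.9
0.01 t 97.17 p [0.4421 0.2512 0.1211] F [-0.4 -0.6 -1.1] w 0.021 g 79.9
0.015 t 97.44 p [0.4422 0.2513 0.1262] F [-1.3 -0.4 -1.1] w 0.0208 g 80.0
0.02 t 97.72 p [0.4424 0.2516 0.1312] F [ 0.5 -0.2 -3.5] w 0.021 g 79.7
0.026 t 98.02 p [0.4423 0.2515 0.1371] F [-0.3  0.5 -2.6] w 0.0212 g 79.7
0.035 t 98.39 p [0.4424 0.2514 0.1461] F [ 0.3  0.8 -3.3] w 0.0211 g 79.7
 t 100.13 p [0.5695 0.0022 0.2198] F [ 0.1  0.7 -3.2] w 0.0208 g 79.7
over mat t 101.78 p [ 0.5164 -0.3836  0.2003] F [ 0.4  0.4 -3. ] w 0.0207 g 79.7
near t 102.97 p [ 0.5162 -0.3854  0.0612] F [ 0.1 -0.  -2.3] w 0.0209 g 79.8
```

View pics/w_mat.png

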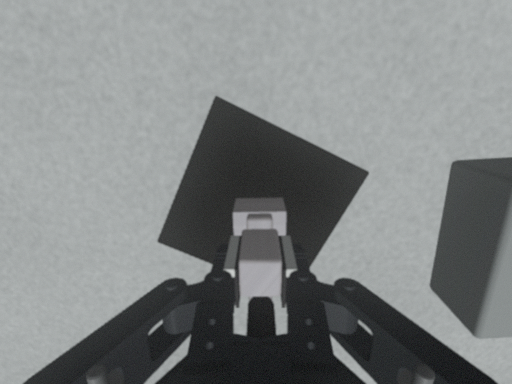

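The crank is held square over the mat (hub at about 260,215). I'll lower it until it touches, then release.

```bash
python3 - <<'E'
from ins import *
p=get_state()["tcp_pos"]
for z in np.arange(.052,.0395,-.0015):
    ctrl.movel([p[0],p[1],z],max_speed=.04); s=get_state()
    if s["contact_force"][2]>3: break
st("touch"); ctrl.ungrasp(); ctrl.pause(.3)
ctrl.movel(get_state()["tcp_pos"]+[0,0,.15]); st()
y=np.radians(102); ctrl.movel(get_state()["tcp_pos"]+[0.0,.06,.03])
a=shot("wrist")[0]; ctrl.movep([.40,-.35,.3],down(y)); ctrl.pause(.3)
b,d,T=shot("top"); b=cv2.resize(b[110:280,80:400],None,fx=1.6,fy=1.6,interpolation=cv2.INTER_CUBIC)
c=np.zeros((384+272,512,3),np.uint8); c[:384]=a; c[384:,:512]=b[:272,:512]
cv2.imwrite("pics/fin.png",cv2.resize(c,(468,600))); st()
for t in ("tray","crank","jar","tipbox","bottle"): print(t,[(np.round(r["point"]).tolist(),round(r["p"],2)) for r in models.recognise("top",t)])
E
```

```text
touch t 104.87 p [ 0.5162 -0.3854  0.0438] F [-2.   0.3  6.2] w 0.0209 g 80.7
 t 106.96 p [ 0.5156 -0.3851  0.192 ] F [-0.1 -0.4 -0.5] w 0.0854 g 0.0
 t 108.58 p [ 0.4006 -0.3495  0.2993] F [-0.3 -0.7  0.2] w 0.0857 g 0.0
tray [([259.0, 216.0], 0.78), ([341.0, 155.0], 0.43)]
crank [([354.0, 217.0], 0.64)]
jar [([204.0, 243.0], 0.72), ([353.0, 216.0], 0.56)]
tipbox [([343.0, 156.0], 0.95)]
bottle [([220.0, 143.0], 0.93)]
```

View pics/fin.png

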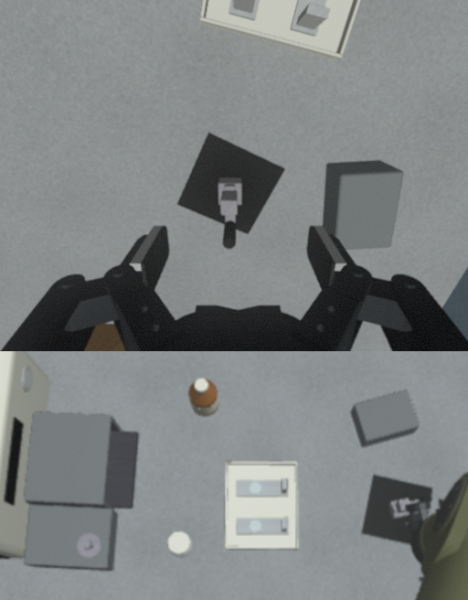

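The crank is upright on its mat, the sliders lie flat in the tray, the carriage is home and the bystanders haven't moved.

```bash
python3 -c "
from station import ticket
print(ticket.close_job())"
```

```text
the job is handed in; nothing more can be done
None
```

The job is handed in, but no verdict came back. In the last pictures both sliders (the middle channel was empty) lie flat in the tray, the carriage is wound home, the crank stands upright on its mat, and the bottle, jar and tip box haven't moved.

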